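# Turn a bent heat pipe into its soldering cradle and lock it

## Task

The bent copper heat pipe lies across the two rails of the soldering cradle, clear of its notches. Push its ends along the rails, without lifting it off them, until it has turned far enough for each end to drop into the notch of its rail; then swing the steel keeper bar fully shut over the notch beside it. Leave the other things on the table where they are.

Things in the scene. Friction and masses are not known exactly. Their poses are not given: they have to be found in the camera images.
- cradle: Fixed soldering cradle: dark steel base plate 184 x 150 x 8 mm on the table, origin at its underside's centre. It carries two upright aluminium rails (plates 176 mm long, 5 mm thick) along its x axis, at y = +55 and -55 mm. Their flat top edges are 70 mm above the table, with a horn 13 mm higher at each rail end. Place and yaw change; the two rails may be interchanged.
- notch_k (a point): Middle of the mouth of the notch (22 mm wide, 16 mm deep, flat floor, mouth chamfered by 4 mm) in the rail that carries the keeper, level with the rail's top edge. It is 36 mm from the rail's middle, towards the cradle's +x; its axes are the cradle's.
- notch_p (a point): The same point of the plain rail's notch, 36 mm from that rail's middle towards the cradle's -x. So the line between the notches crosses the cradle diagonally, one way or the other depending on which rail stands on which side.
- pipe: Bent heat pipe: 10 mm round copper tube, 140 g (+-30 %), 190 mm tip to tip, symmetrical. Its straight ends (48 mm each) lie on one line, the body's y axis, and rest on the rails; the middle is cranked 28 mm down and hangs between the rails with a 36 x 40 x 4 mm copper plate. At the start it lies on the flat rail tops roughly square across them; a push of 1 to 2 N slides or rolls it.
- pipe_mid (a point): The pipe's origin: half-way between its tips, on the line joining them (in the air above the cranked middle). Its y axis points to end_a.
- end_a (a point): Tip of the heat pipe over the rail on the cradle's +y side, on the tube's axis: 75 mm above the table while on the flat rail top, 59 mm when that end has dropped into its notch. The tube's top is then 6 mm below the rail's edge, so a finger tip just clear of the rail passes over it.
- end_b (a point): The other tip of the heat pipe, over the rail on the cradle's -y side; same heights.
- keeper (a joint): Angle of the keeper, a flat steel bar 52 x 12 x 4 mm on a vertical pivot on the keeper rail, 2 mm above the rail's edge. 0 = fully shut (at its stop, bar along the rail over the notch); starts at 1.8 to 2.5 rad, at most 2.7; grows clockwise seen from above, so it is shut counter-clockwise. It stays where left (about 1 N at the pin moves it).
- keeper_pin (a point): Centre of the keeper's upright steel pin (10 mm thick, 26 mm tall), its finger grip, 27 mm from the pivot. This point is half-way up the pin, 89 mm above the table; the pin's foot (bar's upper face) is at 76 mm.
- keeper_pivot (a point): The keeper's pivot axis at the bar's underside (72 mm above the table), 27 mm from notch_k towards the cradle's +x. With the keeper shut its pin stands right above notch_k.
- tape_roll: Bystander: roll of masking tape lying flat, 58 mm across, 18 mm high; origin under its centre.
- tweezers: Bystander: bent tweezers 126 mm long, 10 mm high, lying in front of the cradle; origin under its centre.
- syringe: Bystander: flux syringe 111 mm long, 19 mm thick, lying left of the cradle; origin under its centre.
- tin: Bystander: round yellow flux tin, 50 mm across, 26 mm high, standing behind the cradle; origin under its centre.
Not all that is in view belongs to the job. There is more than one size of the pipe; the one meant has the size given above.

How it is judged:
By the outcome, as a careful person would: the job done as asked, in the order asked, and still so for the second after the job is handed in, with the robot touching nothing.
It also fails if it takes over 56 s, if anything falls off the work surface, if the arm or the gripper's body presses on something with over 40 N, if the wrist force passes 120 N, or if a joint passes its speed limit or range.

## Robot

A 6-joint arm with a two-finger parallel gripper is mounted at the origin on a cart in front of the work surface, level with it; the furniture and walls round the work are solid. World frame = base frame: x ahead of the robot, y to its left, z up, the work surface at z = 0. Lengths are in mm, angles in rad, forces in N, time in s.
With the tool pointing down it reaches from about 350 to 975 mm from the base axis. Payload 7.1 kg.
Tool frame: the origin (TCP) lies between the finger pads; the fingertips stand 19 mm ahead of it and the grasp point (between the pads) is the TCP (ctrl.finger_overhang is the distance from the TCP to the fingertips, in mm); z points along the fingers, y is the line along which they close (so a half turn about z gives the same grasp; the last joint's range is limited). The gripper opens to 88 mm and grips with 3 to 60 N. Pads are 20 mm wide; open, the fingers measure 115 mm over their backs; the gripper's body (75 mm by 178 mm) begins 61 mm behind the grasp point.
Start: joints at [-1.336, 0.423, 1.63, -0, 1.089, -0.019], TCP at [156.946, -604.957, 220.475] pointing down, gripper open.
Joint ranges: [-3, 3], [-0.9, 2.11], [0.09, 2.58], [-1.31, 4.45], [0.11, 2.69], [-2.54, 2.54]. Speed limits (rad/s): [2.39, 2.39, 3.01, 3.14, 3.14, 3.14].

## Interface

Orientations are given as a rotation vector (axis times angle).
In Python, from workcell import ctrl gives the robot as it stands. The module is installed in compiled form; this text tells all that it offers.
- The arm moves only by the tool arm_command, never from a script. Its argument "rows" is one flat list of numbers, 7 for each row, row after row: the turn, a rotation vector about the tool's x, y, z scaled (see below), then the shift along the tool's x, y, z scaled (see below), then the opening, from -1 (shut) to 1 (fully open). A call has 1 to 5 rows; each row is the pose to reach, as a shift and turn from the pose commanded when the call began, along the tool's axes at that moment, turning the shorter way round; what a row does not reach only later rows make up. The controller multiplies each number of a shift by 80 mm and each number of a turn by 180 degrees. A row lasts 1/10 s, in which the tool goes at most 50 mm and 8.59 degrees, less where a joint would pass 70% of its speed; a pose out of reach is approached as far as the arm can. A call with a number of a shift or a turn outside -1 to 1 is refused whole. A call with a gripper value outside its range is refused whole. The fingers move at their own pace and stop on an object; the grip force is fixed at half the most. Time passes only in rows, so rows that repeat a pose let the fingers close. It gives the time, the measured TCP pose, the force, the opening and the grip force at its end, in the units of the state.
- ctrl.get_obs(): the state, without advancing time (a new reading comes with each control period).
- ctrl.get_image(name): name is "scene" or "top"; returns (picture, depth): 400x640x3 uint8, red, green, blue; 400x640 float32, mm along the optical axis (not along the pixel's ray), 0 where there is no reading.
- ctrl.camera_params(name): a dict with "camera_matrix" (3x3 intrinsics, pixels), "world_to_cam" (4x4, takes a point from world to camera coordinates). Camera axes: x right, y down, z forward; pixel columns grow to the right and rows downward; lengths in mm; the calibration is good to about 2 mm. A picture is of the moment at which its call begins. camera_params takes no time and is no camera call.
- ctrl.close_job(): hands the job in; it is judged then, once.
The state is a dict: "t": time; "qpos": joint angles; "qvel": joint speeds; "joint_torque": joint torques, N m; "ee_pos": TCP position; "orientation": TCP orientation; "ft_force": force on the tool from outside, world axes, zero at the start; "moment": the same for the moment, N m; "width": finger opening in mm; "grasp_force": force on a finger pad.
Only numpy, scipy, OpenCV 4.12 (cv2) and the standard library are available. Lean on these libraries where they do the work, as an engineer would, in place of code of your own. Each camera call takes 0.05 s, during which the arm holds its last target. There are 200 camera calls.

## Working session

There is one attempt and no reset: what is moved stays moved. The work goes in short steps, Python scripts to look and compute and a tool call to move; the robot and the scene stay as the last step left them, time stands still between calls to the robot, and variables do not carry over. Pictures are saved under pics/ and viewed, at most 10 in all, crops included, and the job is handed in when it is done.

Besides the shell and the picture viewer there is one more tool, called as a command line: name --argument value ..., lists and objects as JSON in quotes. arm_command: Moves the arm, as the interface text tells. Shifts and turns lie within -1 to 1; 1 stands for 80 mm of shift or 180 degrees of turn. Its arguments: {"type":"object","properties":{"rows":{"type":"array","items":{"type":"number"}}},"required":["rows"]}

```bash
mkdir -p pics
cat > h.py <<'E'
import numpy as np, cv2
from workcell import ctrl
def grab(n,tag):
    im,d=ctrl.get_image(n); cv2.imwrite(f'pics/{tag}.png',im[:,:,::-1]); np.save(f'pics/{tag}.npy',d); return im,d
def P(n):
    c=ctrl.camera_params(n); return np.array(c['camera_matrix']),np.array(c['world_to_cam'])
def at_z(n,u,v,z):
    K,T=P(n); R=T[:3,:3];c=-R.T@T[:3,3]; r=R.T@np.linalg.inv(K)@[u,v,1]; return c+r*(z-c[2])/r[2]
def cloud(n,d):
    K,T=P(n); v,u=np.mgrid[:d.shape[0],:d.shape[1]]
    p=np.stack([(u-K[0,2])/K[0,0]*d,(v-K[1,2])/K[1,1]*d,d],-1)
    return (p-T[:3,3])@T[:3,:3]
def proj(n,p):
    K,T=P(n); q=K@(T[:3,:3]@np.array(p)+T[:3,3]); return q[:2]/q[2]
E
python3 - <<'E'
from h import *
for n in ['top','scene']:
    grab(n,n+'0'); K,T=P(n); print(n,K[0,0],-T[:3,:3].T@T[:3,3],T[2,:3])
print(ctrl.get_obs(),ctrl.finger_overhang)
E
```

```text
top 424.3206869900386 [ 376.08738383   15.70944376 1102.30078154] [ 0.15823405 -0.00530086 -0.9873874 ]
scene 440.3376129822085 [ 76.57869361 532.75695764 570.56326194] [ 0.56327599 -0.61647097 -0.55016698]
{'t': 0.1, 'qpos': array([-1.33597783e+00,  4.23782508e-01,  1.63062437e+00, -2.47491715e-05,
        1.08864511e+00, -1.89962518e-02]), 'qvel': array([ 0.00059587, -0.00082028, -0.00108197, -0.00120899, -0.00074754,
        0.00109009]), 'joint_torque': array([-2.22743279e-04, -5.45612347e+01, -2.74324107e+01,  6.45711785e-02,
        1.88108470e-02, -3.95429652e-05]), 'ee_pos': array([ 156.83317796, -604.45315746,  219.76392266]), 'orientation': array([-3.11488903e+00, -3.97456511e-01,  2.80987526e-04]), 'ft_force': array([ 0.32534203,  0.69284155, -0.69400756]), 'moment': array([-0.00512253,  0.01170912, -0.00018488]), 'grasp_force': 0.0, 'width': 87.64919330759135} 19.0
```

View pics/top0.png

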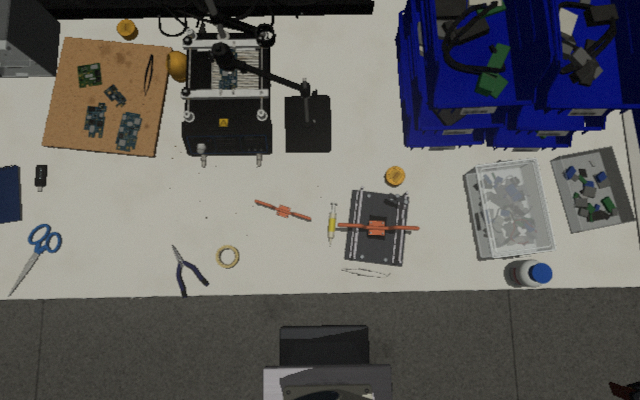

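View pics/scene0.png

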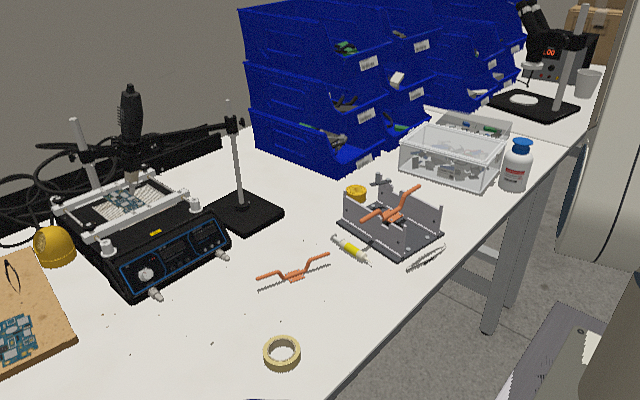

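The top view shows the cradle around (377,228), with the pipe lying across it and the tape, tweezers, syringe and tin nearby. The scene view shows the cradle around (390,218). I'll enlarge both.

Run:
```python
from h import *
a=cv2.imread('pics/top0.png')[170:290,310:440]; cv2.imwrite('pics/c1.png',cv2.resize(a,None,fx=5,fy=5,interpolation=cv2.INTER_CUBIC)[:600])
b=cv2.imread('pics/scene0.png')[160:280,320:460]; cv2.imwrite('pics/c2.png',cv2.resize(b,None,fx=5,fy=5,interpolation=cv2.INTER_CUBIC))
d=np.load('pics/top0.npy'); c=cloud('top',d)
im=cv2.imread('pics/top0.png')
box=np.zeros(d.shape,bool); box[180:275,335:425]=1
m=box&(d>0)&(c[...,2]>60)&(c[...,2]<110)
for z0,z1 in((60,73),(73,78),(78,84),(84,105)):
    mm=m&(c[...,2]>=z0)&(c[...,2]<z1); print(z0,z1,mm.sum(),c[mm].mean(0) if mm.any() else 0, c[mm].min(0),c[mm].max(0))
hsv=cv2.cvtColor(im,cv2.COLOR_BGR2HSV)
cop=box&(hsv[...,0]<12)&(hsv[...,1]>120)&(c[...,2]>60)
q=c[cop]; mu=q.mean(0); w=np.linalg.svd(q[:,:2]-mu[:2])[2][0]; s=(q[:,:2]-mu[:2])@w
print('copper',len(q),mu,w,s.min(),s.max(),mu[:2]+w*(s.min()),mu[:2]+w*s.max())
```

```text
60 73 298 [ 493.59947599 -137.43680986   68.00824381] [ 399.56018245 -220.47194939   60.04152634] [586.99995809 -57.1878283   72.9907257 ]
73 78 193 [ 508.34800476 -149.09142868   75.77935579] [ 399.3266615  -227.59126613   73.0048608 ] [570.93980207 -30.30875862  77.97787042]
78 84 113 [ 498.23401481 -136.23880201   79.93762776] [ 399.13677944 -226.07295301   78.01408056] [588.33360161 -34.98329576  83.19275104]
84 105 18 [ 550.73654451 -167.29800093   97.33178573] [ 415.23060428 -177.15187191   85.03877877] [563.4774512  -68.50721058 102.94341023]
copper 175 [ 487.77015387 -129.44801626   88.41919671] [-0.01961983 -0.99980751] -142.93832172447964 97.74960678979707 [490.57457989  13.46279163] [ 485.8523229  -227.17880748]
```

View pics/c1.png

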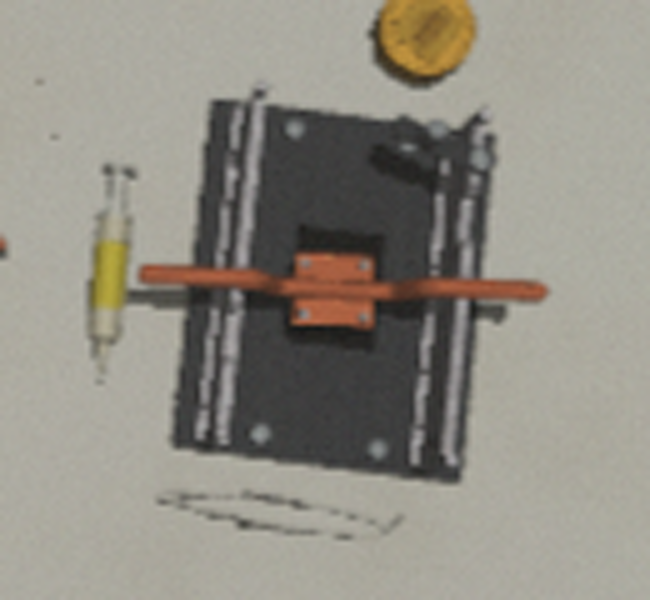

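View pics/c2.png

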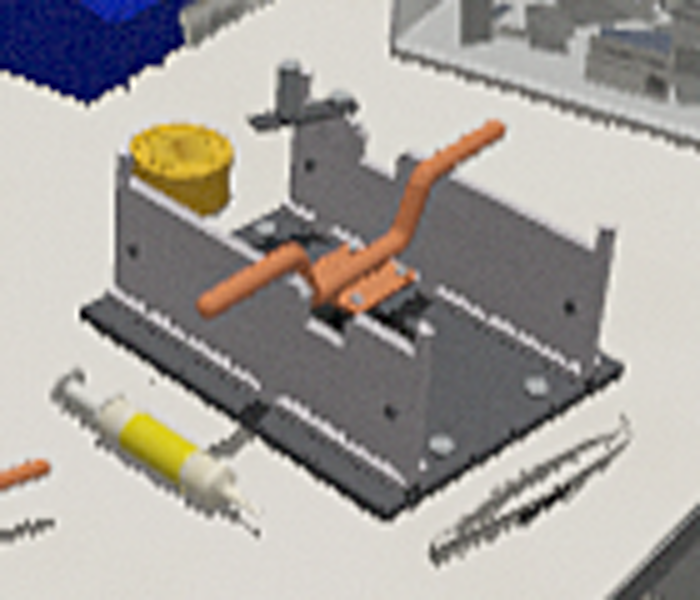

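The crops show the keeper rail on the right (−y), with its notch at the far end; its keeper is open, with the pin at c2 (290,90). The plain rail on the left has its notch near the robot, at c2 (330,335). In c1 the pipe tips are at (143,272) and (545,291). So end_a has to go towards the robot and end_b away from it. Next I'll fit the cradle pose.

Run:
```python
from h import *
from scipy.optimize import least_squares
f=lambda x,y:((x+.5)/5-.5+310,(y+.5)/5-.5+170)
g=lambda x,y:((x+.5)/5-.5+320,(y+.5)/5-.5+160)
def fit(pts):
    r=lambda p:np.concatenate([np.array(p[:2])+[np.cos(p[2])*X-np.sin(p[2])*Y,np.sin(p[2])*X+np.cos(p[2])*Y]-w[:2] for X,Y,w in pts])
    s=least_squares(r,[490,-135,-.1]); print(s.x,np.round(s.fun.reshape(-1,2),1)); return s.x
C=[((212,100),92,75),((495,132),92,-75),((460,482),-92,-75),((172,447),-92,75)]
p=fit([(X,Y,at_z('top',*f(*a),8)) for a,X,Y in C])
# scene: base front-left corner, near right, left far ; horn tops
S=[((388,520),-92,75,4),((620,370),-92,-75,8),((85,315),92,75,4),((122,155),86,55,83),((607,232),-86,-55,83),((427,325),-86,55,83)]
p2=fit([(X,Y,at_z('scene',*g(*a),z)) for a,X,Y,z in S])
c,s=np.cos(p[2]),np.sin(p[2]); R=np.array([[c,-s],[s,c]])
for n,a in(('a',(143,272)),('b',(545,291))):
    w=at_z('top',*f(*a),75); print('top end',n,w, R.T@(w[:2]-p[:2]))
for n,a in(('a',(205,306)),('b',(500,131))):
    w=at_z('scene',*g(*a),75); print('scene end',n,w, R.T@(w[:2]-p[:2]))
for nm,q in(('pin_top scene',at_z('scene',*g(290,68),102)),('pin top',at_z('top',*f(405,122),102)),('notchp',at_z('scene',*g(330,335),70)),('notchk',at_z('scene',*g(383,170),70))):
    print(nm,q,R.T@(q[:2]-p[:2]))
# heights of obstacles
d=np.load('pics/top0.npy');q=cloud('top',d)
for nm,(u0,u1,v0,v1) in dict(bottle=(505,555,255,290),box=(465,555,160,255),station=(285,335,80,155)).items():
    z=q[v0:v1,u0:u1]; print(nm,z[...,2].max(),z[...,0].min(),z[...,0].max(),z[...,1].max())
```

```text
[ 4.93864377e+02 -1.35796926e+02 -1.42155217e-01] [[ 1.3  0.6]
 [-0.2  0. ]
 [-0.9 -1.2]
 [-0.2  0.6]]
[ 4.91847733e+02 -1.34572695e+02 -1.53472168e-01] [[-0.1  2.6]
 [-1.4 -4.3]
 [ 3.   1.9]
 [ 1.3 -2. ]
 [-0.3 -2.7]
 [-2.5  4.4]]
top end a [496.18040158 -33.35690634  75.        ] [-12.22072331 101.73482922]
top end b [ 483.27755751 -228.76378678   75.        ] [  2.69122906 -93.52900765]
scene end a [495.39796221 -35.42404661  75.        ] [-12.70240411  99.57768669]
scene end b [ 479.86552299 -226.04604101   75.        ] [ -1.07142995 -91.32208245]
pin_top scene [ 555.54269008 -171.5224256   102.        ] [ 66.11763999 -26.62674153]
pin top [ 563.11002913 -159.64492367  102.        ] [ 71.92587904 -13.79693126]
notchp [451.33811335 -57.46018412  70.        ] [-53.19580704  71.52156513]
notchk [ 504.42360524 -172.23032726   70.        ] [ 15.61448919 -34.569897  ]
bottle 1102.3007815437925 294.2980647359769 415.3671661780077 15.709443757789979
box 1102.3007815437925 376.08738382760083 672.3253141183877 15.709443757789979
station 1102.3007815437925 376.08738382760083 909.5371866852378 101.20113981787901
```

arm_command --rows '[0, 0, 0, 0.873, -0.743, 0, -1, 0, 0, 0, 0.873, -0.743, 0, -1, 0, 0, 0, 0.873, -0.743, 0, -1]'

```text
t: 0.4
ee_pos: [211.2, -525.8, 219.8]
orientation: [-3.112, -0.401, 0.0]
ft_force: [-0.6, 0.9, -0.2]
width: 67.2
grasp_force: 0.0
```

arm_command --rows '[0, 0, 0, 0.873, -0.743, 0, -1, 0, 0, 0, 0.873, -0.743, 0, -1, 0, 0, 0, 0.873, -0.743, 0, -1]'

```text
t: 0.7
ee_pos: [263.6, -451.6, 220.1]
orientation: [-3.114, -0.402, 0.0]
ft_force: [-0.1, 0.6, 0.7]
width: 43.1
grasp_force: 0.0
```

arm_command --rows '[0, 0, 0, 0.873, -0.743, 0, -1, 0, 0, 0, 0.873, -0.743, 0, -1, 0, 0, 0, 0.873, -0.743, 0, -1]'

```text
t: 1.0
ee_pos: [316.3, -377.5, 220.3]
orientation: [-3.115, -0.402, 0.0]
ft_force: [0.5, -0.9, -0.4]
width: 18.9
grasp_force: 0.0
```

arm_command --rows '[0, 0, 0, 0.873, -0.743, 0, -1, 0, 0, 0, 0.873, -0.743, 0, -1, 0, 0, 0, 0.873, -0.743, 0, -1]'

```text
t: 1.3
ee_pos: [369.2, -303.1, 220.5]
orientation: [-3.116, -0.402, -0.001]
ft_force: [0.0, -0.0, -0.5]
width: 0.5
grasp_force: 0.0
```

arm_command --rows '[0, 0, 0, 0.873, -0.743, 0, -1, 0, 0, 0, 0.873, -0.743, 0, -1, 0, 0, 0, 0.873, -0.743, 0, -1]'

```text
t: 1.6
ee_pos: [422.3, -228.5, 220.6]
orientation: [3.115, 0.402, 0.001]
ft_force: [-0.3, 0.6, 0.2]
width: 0.1
grasp_force: 0.0
```

arm_command --rows '[0, 0, 0, 0.873, -0.743, 0, -1, 0, 0, 0, 0.873, -0.743, 0, -1, 0, 0, 0, 0.873, -0.743, 0, -1]'

```text
t: 1.9
ee_pos: [475.3, -153.8, 220.6]
orientation: [3.115, 0.402, 0.002]
ft_force: [0.0, -0.3, 0.5]
width: 0.3
grasp_force: 0.0
```

arm_command --rows '[0, 0, 0, 0.873, -0.743, 0, -1, 0, 0, 0, 0.873, -0.743, 0, -1, 0, 0, 0, 0.873, -0.743, 0, -1]'

```text
t: 2.2
ee_pos: [528.2, -78.9, 220.6]
orientation: [3.115, 0.401, 0.003]
ft_force: [0.5, 0.0, 0.0]
width: 0.1
grasp_force: 0.0
```

arm_command --rows '[0, 0, 0, 0, 0, 0.8, -1, 0, 0, 0, 0, 0, 0.8, -1, 0, 0, 0, 0, 0, 0.8, -1]'

```text
t: 2.5
ee_pos: [523.2, -80.8, 154.3]
orientation: [-3.115, -0.395, 0.009]
ft_force: [-0.5, -0.3, 0.9]
width: 0.4
grasp_force: 0.0
```

arm_command --rows '[0, 0, 0, 0, 0, 0.5, -1, 0, 0, 0, 0, 0, 0.8, -1, 0, 0, 0, 0, 0, 0.8, -1, 0, 0, 0, 0, 0, 0.8, -1]'

```text
t: 2.9
ee_pos: [526.3, -80.4, 93.7]
orientation: [3.116, 0.396, 0.001]
ft_force: [0.7, -0.5, -0.1]
width: 0.5
grasp_force: 0.0
```

Run:
```python
from h import *
grab('scene','s1'); grab('top','t1')
b=cv2.imread('pics/s1.png')[150:280,320:460]; cv2.imwrite('pics/s1c.png',cv2.resize(b,(560,520),interpolation=cv2.INTER_CUBIC))
```

```text
(no output)
```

View pics/s1c.png

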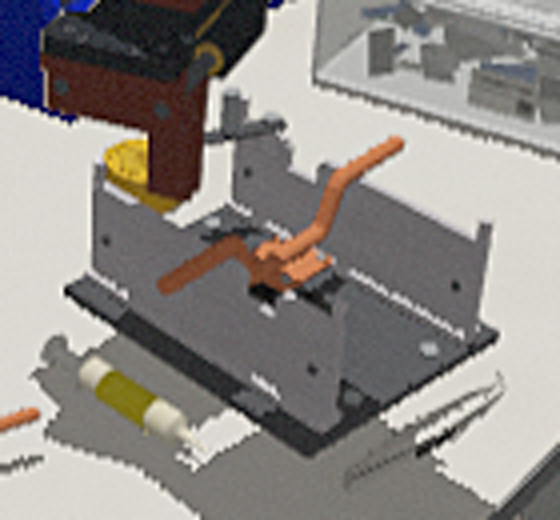

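The finger stands over the plain rail beyond the pipe, in clear air. I'll start the alternating pushes with end_a.

arm_command --rows '[0, 0, 0, -0.03, -0.012, 0.012, -1, 0, 0, 0, -0.06, -0.025, 0.012, -1, 0, 0, 0, -0.09, -0.038, 0.012, -1, 0, 0, 0, -0.12, -0.05, 0.012, -1, 0, 0, 0, -0.15, -0.063, 0.012, -1]'

```text
t: 3.5
ee_pos: [512.6, -77.5, 91.6]
orientation: [3.116, 0.398, 0.0]
ft_force: [-0.1, -0.4, -0.5]
width: 0.5
grasp_force: 0.0
```

arm_command --rows '[0, 0, 0, -0.035, -0.015, 0, -1, 0, 0, 0, -0.07, -0.03, 0, -1, 0, 0, 0, -0.105, -0.045, 0, -1, 0, 0, 0, -0.14, -0.06, 0, -1, 0, 0, 0, -0.175, -0.075, 0, -1]'

```text
t: 4.0
ee_pos: [497.5, -75.3, 91.5]
orientation: [-3.116, -0.398, 0.0]
ft_force: [0.3, -0.6, -0.3]
width: 0.0
grasp_force: 0.0
```

```bash
cat >> h.py <<'E'
C0=np.array([493.2,-135.4]); YAW=-.145
R=np.array([[np.cos(YAW),-np.sin(YAW)],[np.sin(YAW),np.cos(YAW)]])
cr=lambda w:R.T@(np.asarray(w)[:2]-C0)
wd=lambda X,Y:C0+R@[X,Y]
def pipe(tag):
    for n in('top','scene'):
        im,_=grab(n,tag+n[0]); o=im.astype(int)
        m=((o[...,0]>1.6*o[...,1])&(o[...,0]>1.6*o[...,2])&(o[...,0]>70)).astype(np.uint8)
        B=np.zeros_like(m); (u0,u1,v0,v1)=(330,430,180,280) if n=='top' else (345,450,165,260); B[v0:v1,u0:u1]=1
        v,u=np.nonzero(m*B)
        K,T=P(n); Rr=T[:3,:3];c=-Rr.T@T[:3,3]; r=np.c_[u,v,np.ones(len(u))]@np.linalg.inv(K).T@Rr
        w=c+r*((75-c[2])/r[:,2])[:,None]; q=(w[:,:2]-C0)@R
        for nm,s in(('a',1),('b',-1)):
            k=q[q[:,1]*s>70]; 
            if len(k)>4:
                pf=np.polyfit(k[:,1],k[:,0],1); print(n,nm,len(k),'tipY %.0f X@rail %.1f X@85 %.1f'%((k[:,1]*s).max(),np.polyval(pf,55*s),np.polyval(pf,85*s)))
    e=ctrl.get_obs(); print('TCP cradle',cr(e['ee_pos']),e['ee_pos'],e['ft_force'],e['t'])
E
python3 - <<'E'
from h import *
pipe('p1')
E
```

```text
scene a 47 tipY 103 X@rail -8.8 X@85 -12.1
scene b 19 tipY 95 X@rail -0.5 X@85 1.6
TCP cradle [-4.69554771 60.13887684] [497.24334024 -75.2137551   91.45007721] [ 0.09870066  0.16947241 -0.31167702] 4.1
```

Run:
```python
import cv2
b=cv2.imread('pics/p1s.png')[150:270,335:455]; cv2.imwrite('pics/p1c.png',cv2.resize(b,(600,600),interpolation=cv2.INTER_CUBIC))
```

```text
(no output)
```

View pics/p1c.png

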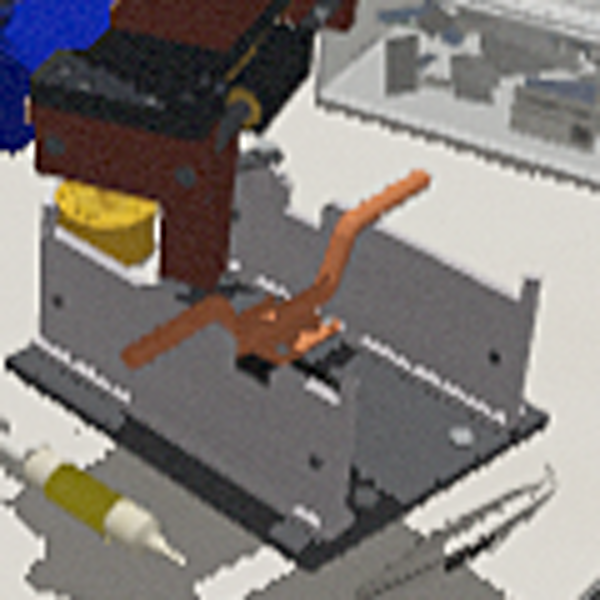

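The finger's lower corner at (228,290) hasn't quite reached the pipe at (215,298). I'll keep pushing.

arm_command --rows '[0, 0, 0, -0.035, -0.015, 0, -1, 0, 0, 0, -0.07, -0.03, 0, -1, 0, 0, 0, -0.105, -0.045, 0, -1, 0, 0, 0, -0.14, -0.06, 0, -1, 0, 0, 0, -0.175, -0.075, 0, -1]'

```text
t: 4.6
ee_pos: [482.4, -72.9, 91.5]
orientation: [-3.116, -0.398, 0.0]
ft_force: [-0.3, 0.6, -0.1]
width: 0.3
grasp_force: 0.0
```

Run:
```python
from h import *
pipe('p2')
```

```text
scene a 48 tipY 103 X@rail -8.1 X@85 -11.9
scene b 17 tipY 95 X@rail -0.2 X@85 1.5
TCP cradle [-19.9702596   60.25001083] [482.14498063 -72.89670712  91.48515225] [0.13933492 0.01710362 0.62373611] 4.7
```

Run:
```python
from h import *
b=cv2.imread('pics/p2s.png')[150:270,335:455]; t=cv2.imread('pics/p2t.png')[180:280,320:440]
cv2.imwrite('pics/p2c.png',np.hstack([cv2.resize(b,(400,400),interpolation=cv2.INTER_CUBIC),cv2.resize(t,(400,333),interpolation=cv2.INTER_CUBIC)[:333].copy() if 0 else cv2.resize(t,(400,400),interpolation=cv2.INTER_CUBIC)]))
e=ctrl.get_obs()['ee_pos']
tip=e-[0,0,19]; u=proj('scene',tip); print('tip px scene',u,'crop',(u-[335,150])*400/120)
u=proj('top',tip); print('top',u)
K,T=P('scene'); d=np.load('pics/p2s.npy'); c=cloud('scene',d)
m=(d>0)&(np.hypot(c[...,0]-e[0],c[...,1]-e[1])<25)&(c[...,2]>40)&(c[...,2]<160)
print(np.percentile(c[m],[0,2,50,98,100],axis=0))
```

```text
tip px scene [377.42839376 216.17456766] crop [141.4279792  220.58189219]
top [354.51863813 229.54763789]
[[457.25200691 -96.79707715  40.00393729]
 [460.89172028 -91.09734398  41.17230097]
 [479.45972384 -74.41581353  78.79108755]
 [500.92164756 -54.91421602 148.09973928]
 [506.10928971 -49.44288022 154.14052341]]
```

View pics/p2c.png

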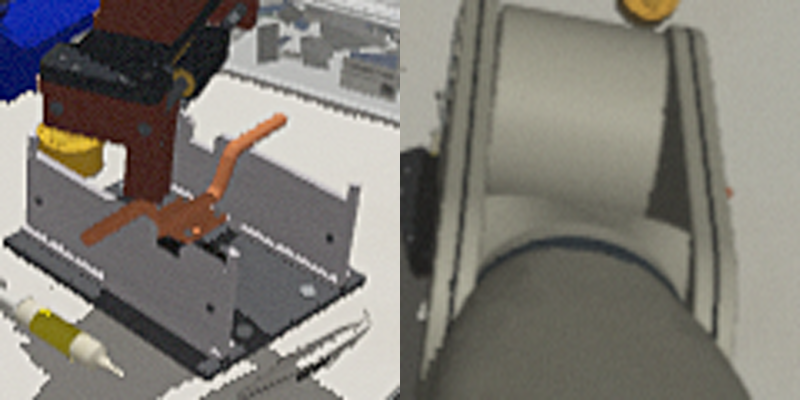

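Run:
```python
from h import *
d=np.load('pics/p2s.npy'); c=cloud('scene',d); im=cv2.imread('pics/p2s.png')
s=120/400
for y in range(150,245,5):
    u=int(335+148*s); v=int(150+y*s); print(y,(u,v),im[v,u],np.round(c[v,u]))
print()
v=int(150+190*s)
for x in range(110,190,7):
    u=int(335+x*s); print(x,im[v,u],np.round(c[v,u]))
```

```text
150 (379, 195) [38 38 68] [434.  -1. 175.]
155 (379, 196) [38 47 71] [475. -63. 127.]
160 (379, 198) [25 37 61] [476. -64. 122.]
165 (379, 199) [30 35 67] [475. -63. 121.]
170 (379, 201) [25 29 64] [475. -64. 115.]
175 (379, 202) [27 31 66] [476. -66. 112.]
180 (379, 204) [38 39 73] [476. -67. 107.]
185 (379, 205) [32 39 68] [476. -66. 105.]
190 (379, 207) [33 41 70] [475. -66. 101.]
195 (379, 208) [33 38 68] [474. -64. 100.]
200 (379, 210) [27 50 93] [475. -66.  94.]
205 (379, 211) [ 49  75 130] [488. -87.  75.]
210 (379, 213) [ 48  71 119] [487. -85.  72.]
215 (379, 214) [ 58  73 115] [488. -86.  68.]
220 (379, 216) [108 107 101] [482. -79.  70.]
225 (379, 217) [106 106 106] [482. -78.  68.]
230 (379, 219) [ 99  98 104] [480. -76.  65.]
235 (379, 220) [109 106 109] [481. -78.  61.]
240 (379, 222) [ 99 102 105] [480. -77.  57.]

110 [98 97 97] [ 575. -170.    6.]
117 [98 91 91] [ 573. -174.    5.]
124 [19 23 64] [489. -62.  97.]
131 [26 29 69] [484. -62.  99.]
138 [23 35 62] [481. -64.  99.]
145 [28 44 71] [477. -65. 101.]
152 [28 37 68] [474. -67. 101.]
159 [28 35 66] [470. -68. 102.]
166 [23 33 69] [472. -78.  96.]
173 [103 101 100] [ 539. -191.   11.]
180 [203 200 204] [ 535. -196.   10.]
187 [158 156 158] [ 528. -194.   14.]
```

The finger passed over the pipe: the depth puts its tip at z≈92, level with the TCP rather than 19 mm ahead of it. Nothing was touched. I'll go back, then come down by about 19 mm while watching the force.

arm_command --rows '[0, 0, 0, 0.23, 0.097, -0.05, -1, 0, 0, 0, 0.47, 0.197, -0.05, -1, 0, 0, 0, 0.47, 0.197, 0, -1]'

```text
t: 5.0
ee_pos: [526.2, -79.4, 92.3]
orientation: [3.115, 0.397, 0.007]
ft_force: [0.1, 0.0, -1.0]
width: 0.5
grasp_force: 0.0
```

arm_command --rows '[0, 0, 0, 0, 0, 0.05, -1, 0, 0, 0, 0, 0, 0.1, -1, 0, 0, 0, 0, 0, 0.14, -1, 0, 0, 0, 0, 0, 0.17, -1, 0, 0, 0, 0, 0, 0.2, -1]'

```text
t: 5.5
ee_pos: [522.7, -78.8, 75.2]
orientation: [-3.116, -0.398, 0.001]
ft_force: [0.2, 0.2, 0.3]
width: 0.8
grasp_force: 0.0
```

Run:
```python
from h import *
pipe('p3'); e=ctrl.get_obs()['ee_pos']
d=np.load('pics/p3s.npy'); c=cloud('scene',d); im=cv2.imread('pics/p3s.png').astype(int)
m=(d>0)&(np.hypot(c[...,0]-e[0],c[...,1]-e[1])<20)&(c[...,2]>50)&(c[...,2]<130)&(im[...,2]>1.5*im[...,1])&(im[...,2]<95)
print(m.sum(),np.percentile(c[m],[0,2,50,98,100],axis=0))
for v in range(190,225,2):
    u=int(proj('scene',e)[0]); print(v,im[v,u],np.round(c[v,u]))
```

```text
scene a 48 tipY 103 X@rail -8.5 X@85 -11.9
scene b 21 tipY 95 X@rail 0.1 X@85 1.7
TCP cradle [21.03491438 60.28781605] [522.72530503 -78.78423585  75.20257291] [-0.28776096  0.00626442 -0.07924449] 5.6
200 [[507.572345   -89.83610385  78.14776933]
 [508.14067396 -85.88277683  80.01305579]
 [513.36267656 -71.06011673  97.91831011]
 [529.68626654 -66.91954865 127.89761394]
 [530.56134407 -66.21637449 129.13034394]]
190 [27 27 69] [473.  -8. 167.]
192 [19 33 67] [474. -10. 161.]
194 [28 39 71] [473.  -8. 158.]
196 [30 37 67] [517. -69. 107.]
198 [24 33 65] [517. -69. 103.]
200 [34 40 66] [519. -72.  96.]
202 [30 37 66] [518. -71.  92.]
204 [38 40 72] [517. -71.  87.]
206 [35 38 66] [517. -71.  82.]
208 [80 81 91] [518. -72.  77.]
210 [105 102 106] [526. -84.  62.]
212 [105 106 109] [527. -85.  57.]
214 [109 106 111] [525. -83.  53.]
216 [100  95 106] [526. -85.  47.]
218 [ 38  63 118] [494. -41.  80.]
220 [ 39  70 120] [492. -38.  77.]
222 [ 63  78 120] [490. -36.  74.]
224 [114 110 109] [525. -84.  27.]
```

arm_command --rows '[0, 0, 0, 0, 0, 0.03, -1, 0, 0, 0, -0.04, -0.017, 0.03, -1, 0, 0, 0, -0.08, -0.034, 0.03, -1, 0, 0, 0, -0.115, -0.049, 0.03, -1]'

```text
t: 6.0
ee_pos: [512.7, -77.3, 73.1]
orientation: [-3.116, -0.398, 0.0]
ft_force: [-0.1, -1.0, 0.5]
width: 0.6
grasp_force: 0.0
```

arm_command --rows '[0, 0, 0, -0.035, -0.015, 0, -1, 0, 0, 0, -0.07, -0.03, 0, -1, 0, 0, 0, -0.105, -0.045, 0, -1, 0, 0, 0, -0.14, -0.06, 0, -1, 0, 0, 0, -0.175, -0.075, 0, -1]'

```text
t: 6.5
ee_pos: [497.9, -75.0, 73.2]
orientation: [3.116, 0.398, 0.0]
ft_force: [-0.3, -0.8, 0.0]
width: 0.8
grasp_force: 0.1
```

Run:
```python
from h import *
pipe('p4')
```

```text
scene a 47 tipY 102 X@rail -22.6 X@85 -29.4
scene b 26 tipY 98 X@rail 32.1 X@85 45.1
TCP cradle [-4.67251782 60.47406827] [497.31456108 -74.88540884  72.99765267] [ 0.57312617  0.34951446 -0.3781974 ] 6.6
```

The pipe turned well. Pushing end_a on, slowly.

arm_command --rows '[0, 0, 0, -0.02, -0.008, 0, -1, 0, 0, 0, -0.04, -0.016, 0, -1, 0, 0, 0, -0.06, -0.025, 0, -1, 0, 0, 0, -0.08, -0.034, 0, -1, 0, 0, 0, -0.1, -0.042, 0, -1]'

```text
t: 7.1
ee_pos: [489.3, -73.8, 73.1]
orientation: [-3.116, -0.398, 0.0]
ft_force: [0.0, 0.7, 0.1]
width: 0.2
grasp_force: 0.0
```

Run:
```python
from h import *
pipe('p5')
b=cv2.imread('pics/p5s.png')[150:270,335:455]; cv2.imwrite('pics/p5c.png',cv2.resize(b,(600,600),interpolation=cv2.INTER_CUBIC))
```

```text
scene a 76 tipY 119 X@rail -42.0 X@85 -52.6
scene b 35 tipY 98 X@rail 104.4 X@85 67.5
TCP cradle [-12.84209004  60.42760602] [489.22400767 -73.75094217  73.09030321] [-0.61415905 -0.59336683  0.11444507] 7.2
```

View pics/p5c.png

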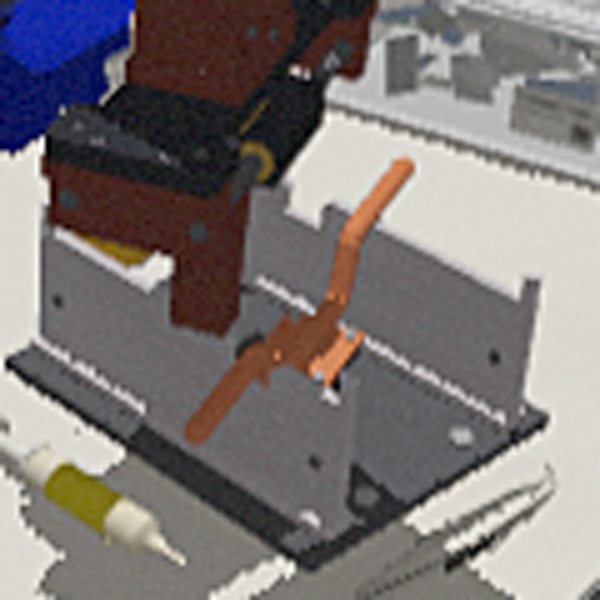

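End_a looks dropped into notch_p, with its tip low at (195,435). End_b's tip at (405,165) is still on the flat, short of notch_k at about (315,210). I'll retreat upwards and measure.

arm_command --rows '[0, 0, 0, 0.1, 0.04, 0, -1, 0, 0, 0, 0.1, 0.04, -0.6, -1, 0, 0, 0, 0.1, 0.04, -0.6, -1, 0, 0, 0, 0.1, 0.04, -0.6, -1]'

```text
t: 7.6
ee_pos: [499.5, -75.1, 122.0]
orientation: [3.115, 0.397, 0.004]
ft_force: [-0.4, -0.3, 0.1]
width: 0.7
grasp_force: 0.0
```

Run:
```python
from h import *
im,d=grab('scene','p6'); c=cloud('scene',d); o=im.astype(int)
m=(o[...,0]>1.5*o[...,1])&(o[...,0]>1.5*o[...,2])&(o[...,0]>95)&(d>0)
m[:,:345]=0;m[:165]=0;m[260:]=0;m[:,450:]=0
q=c[m]; X=(q[:,:2]-C0)@R; k=(abs(X[:,0])<90)&(abs(X[:,1])<120)&(q[:,2]<90); X=X[k];z=q[k,2]
for y0 in range(-110,120,10):
    j=(X[:,1]>=y0)&(X[:,1]<y0+10)
    if j.any(): print(y0,j.sum(),np.round(np.median(X[j],0)),'z',np.round(np.percentile(z[j],[10,50,90])))
tip=at_z('scene',335+(408)/5-.5,150+162/5-.5,75); print('b tip',cr(tip))
tip=at_z('scene',335+(192)/5-.5,150+436/5-.5,60); print('a tip',cr(tip))
print(ctrl.get_obs()['ee_pos'])
```

```text
-90 10 [  6. -84.] z [80. 82. 83.]
-80 9 [  3. -75.] z [79. 81. 82.]
-70 13 [  1. -66.] z [77. 79. 81.]
-60 12 [ -2. -55.] z [75. 77. 79.]
-50 19 [ -4. -45.] z [74. 76. 78.]
-40 49 [ -8. -33.] z [52. 65. 73.]
-30 32 [-10. -27.] z [38. 47. 55.]
-20 42 [-17. -14.] z [34. 36. 44.]
-10 52 [-18.  -5.] z [33. 35. 43.]
0 47 [-20.   4.] z [32. 35. 42.]
10 13 [-22.  12.] z [36. 39. 41.]
30 3 [-32.  38.] z [47. 56. 57.]
40 19 [-32.  44.] z [50. 61. 63.]
50 19 [-35.  54.] z [59. 62. 64.]
60 17 [-37.  64.] z [58. 60. 61.]
70 20 [-41.  76.] z [57. 59. 61.]
80 18 [-43.  86.] z [55. 57. 58.]
90 17 [-45.  95.] z [52. 55. 57.]
b tip [ 16.06179211 -99.00687303]
a tip [-50.55414327 102.80117813]
[498.47699793 -74.9414653  121.20732411]
```

End_a sits in notch_p (tube at about 60 mm) and end_b is at X≈−1 on its rail. Now to move behind end_b.

arm_command --rows '[0, 0, 0, -0.434, 0.635, 0, -1, 0, 0, 0, -0.434, 0.635, 0, -1]'

```text
t: 7.85
ee_pos: [475.7, -134.4, 120.2]
orientation: [-3.116, -0.397, 0.003]
ft_force: [-1.0, -0.5, 0.5]
width: 0.5
grasp_force: 0.0
```

arm_command --rows '[0, 0, 0, -0.434, 0.635, 0, -1, 0, 0, 0, -0.434, 0.635, 0, -1, 0, 0, 0, -0.434, 0.635, 0, -1, 0, 0, 0, -0.434, 0.635, 0, -1]'

```text
t: 8.25
ee_pos: [456.2, -190.1, 120.7]
orientation: [-3.116, -0.396, 0.001]
ft_force: [-0.9, -0.3, -0.1]
width: 0.8
grasp_force: 0.0
```

Run:
```python
from h import *
pipe('p7')
```

```text
top a 36 tipY 96 X@rail -34.0 X@85 -42.4
scene a 29 tipY 118 X@rail -47.9 X@85 -56.2
scene b 43 tipY 174 X@rail -0.9 X@85 11.2
TCP cradle [-28.41422355 -58.92319781] [ 456.57000197 -189.59921202  120.87121156] [0.36178197 0.31063888 0.33193551] 8.35
```

arm_command --rows '[0, 0, 0, 0, 0, 0.3, -1, 0, 0, 0, 0, 0, 0.5, -1, 0, 0, 0, 0, 0, 0.595, -1, 0, 0, 0, 0, 0, 0.595, -1]'

```text
t: 8.75
ee_pos: [456.0, -189.6, 72.7]
orientation: [-3.115, -0.399, 0.003]
ft_force: [0.3, -0.0, 0.3]
width: 0.4
grasp_force: 0.0
```

arm_command --rows '[0, 0, 0, 0.04, 0.017, 0, -1, 0, 0, 0, 0.08, 0.034, 0, -1, 0, 0, 0, 0.12, 0.05, 0, -1, 0, 0, 0, 0.16, 0.067, 0, -1, 0, 0, 0, 0.2, 0.084, 0, -1]'

```text
t: 9.25
ee_pos: [473.9, -193.3, 73.8]
orientation: [3.116, 0.397, 0.0]
ft_force: [-0.3, 0.0, -0.3]
width: 0.4
grasp_force: 0.2
```

arm_command --rows '[0, 0, 0, 0.03, 0.013, 0, -1, 0, 0, 0, 0.06, 0.025, 0, -1, 0, 0, 0, 0.09, 0.038, 0, -1, 0, 0, 0, 0.12, 0.05, 0, -1, 0, 0, 0, 0.15, 0.063, 0, -1]'

```text
t: 9.75
ee_pos: [486.6, -195.1, 73.5]
orientation: [-3.116, -0.397, 0.0]
ft_force: [-0.4, 0.2, 0.7]
width: 0.9
grasp_force: 0.1
```

```bash
cat >> h.py <<'E'
def prof(tag):
    im,d=grab('scene',tag); c=cloud('scene',d); o=im.astype(int)
    m=(o[...,0]>1.5*o[...,1])&(o[...,0]>1.5*o[...,2])&(o[...,0]>95)&(d>0)
    m[:,:345]=0;m[:165]=0;m[260:]=0;m[:,450:]=0
    q=c[m]; X=(q[:,:2]-C0)@R; k=(abs(X[:,0])<90)&(abs(X[:,1])<120)&(q[:,2]<90); X=X[k];z=q[k,2]
    for y0 in (-110,-100,-90,-80,-70,-60,-50,-40,40,50,60,70,80,90,100):
        j=(X[:,1]>=y0)&(X[:,1]<y0+10)
        if j.any(): print(y0,j.sum(),np.round(np.median(X[j],0)),'z',np.round(np.percentile(z[j],[10,50,90])))
    e=ctrl.get_obs(); print('TCP cradle',cr(e['ee_pos']),e['ee_pos'],e['ft_force'],e['t'])
E
python3 -c "
from h import *
prof('p8')"
```

```text
-70 2 [ 24. -65.] z [79. 79. 80.]
-60 7 [ 16. -54.] z [75. 77. 78.]
-50 13 [ 10. -46.] z [73. 76. 77.]
-40 29 [  4. -33.] z [56. 71. 74.]
40 16 [-31.  45.] z [55. 61. 63.]
50 19 [-32.  55.] z [55. 61. 63.]
60 20 [-37.  65.] z [59. 61. 63.]
70 18 [-42.  75.] z [57. 59. 60.]
80 21 [-46.  84.] z [54. 57. 59.]
90 15 [-50.  93.] z [53. 55. 57.]
TCP cradle [  2.59278109 -60.07168388] [ 487.08566864 -195.21592321   73.55330286] [-0.11272232 -0.47481931 -0.14349357] 9.8
```

End_b is at X≈17 and end_a is still seated. Continuing.

arm_command --rows '[0, 0, 0, 0.03, 0.013, 0, -1, 0, 0, 0, 0.06, 0.025, 0, -1, 0, 0, 0, 0.09, 0.038, 0, -1, 0, 0, 0, 0.12, 0.05, 0, -1, 0, 0, 0, 0.15, 0.063, 0, -1]'

```text
t: 10.3
ee_pos: [499.6, -196.9, 73.5]
orientation: [3.116, 0.398, 0.0]
ft_force: [0.4, -0.5, -0.2]
width: 0.6
grasp_force: 0.0
```

```bash
python3 -c "
from h import *
prof('p9')"
```

```text
-80 1 [ 45. -73.] z [61. 61. 61.]
-70 7 [ 37. -65.] z [61. 62. 63.]
-60 12 [ 31. -55.] z [60. 62. 63.]
-50 10 [ 27. -45.] z [60. 61. 62.]
-40 16 [ 20. -34.] z [59. 61. 63.]
40 10 [-30.  46.] z [60. 61. 63.]
50 19 [-35.  55.] z [60. 62. 63.]
60 16 [-40.  66.] z [60. 62. 63.]
70 14 [-46.  74.] z [60. 61. 62.]
80 19 [-53.  85.] z [59. 62. 63.]
90 9 [-55.  92.] z [57. 60. 62.]
TCP cradle [ 15.74827221 -60.05070434] [ 500.10613618 -197.09603271   73.64139963] [ 0.36493385 -0.3565064   0.46007122] 10.35
```

Both ends have dropped, level at about 61. I'll raise the tool and locate the keeper pin.

arm_command --rows '[0, 0, 0, -0.05, 0, -0.1, -1, 0, 0, 0, -0.05, 0, -0.9, -1, 0, 0, 0, -0.05, 0, -0.9, -1, 0, 0, 0, -0.05, 0, -0.9, -1]'

```text
t: 10.75
ee_pos: [496.9, -198.7, 148.3]
orientation: [3.114, 0.397, 0.007]
ft_force: [-0.2, -1.3, -0.3]
width: 0.4
grasp_force: 0.0
```

Run:
```python
from h import *
im,d=grab('scene','k0'); c=cloud('scene',d); q=c-np.array([*C0,0]); X=q[...,:2]@R
m=(d>0)&(abs(X[...,0]-63)<40)&(abs(X[...,1]+45)<40)&(c[...,2]>78)&(c[...,2]<108)
v,u=np.nonzero(m); print(m.sum(),u.min(),u.max(),v.min(),v.max())
for i in range(len(v)): print(u[i],v[i],np.round(X[v[i],u[i]]),round(float(c[v[i],u[i],2])),end=' | ')
b=im[150:220,360:430,::-1]; cv2.imwrite('pics/k0c.png',cv2.resize(b,(560,560),interpolation=cv2.INTER_CUBIC)); print(ctrl.get_obs()['ee_pos'])
for th in(1.6,1.8,2.0,2.2):
    print(th,[(proj('scene',[*wd(63-27*np.cos(th),-55+27*np.sin(th)),z])-[360,150])*8 for z in(76,102)])
```

```text
61 375 389 172 182
376 172 [ 76. -31.] 99 | 377 172 [ 73. -31.] 101 | 378 172 [ 72. -33.] 101 | 379 172 [ 72. -37.] 99 | 376 173 [ 70. -25.] 102 | 377 173 [ 70. -28.] 100 | 378 173 [ 70. -32.] 99 | 379 173 [ 68. -32.] 100 | 376 174 [ 70. -25.] 99 | 377 174 [ 70. -28.] 98 | 378 174 [ 69. -30.] 98 | 379 174 [ 66. -31.] 99 | 380 174 [ 86. -55.] 82 | 381 174 [ 84. -56.] 82 | 376 175 [ 72. -27.] 95 | 377 175 [ 70. -29.] 95 | 378 175 [ 67. -28.] 97 | 379 175 [ 67. -32.] 95 | 380 175 [ 86. -56.] 79 | 381 175 [ 82. -55.] 81 | 382 175 [ 83. -59.] 79 | 375 176 [ 74. -27.] 92 | 376 176 [ 70. -25.] 94 | 377 176 [ 68. -26.] 95 | 378 176 [ 69. -31.] 93 | 379 176 [ 67. -32.] 93 | 375 177 [ 74. -27.] 89 | 376 177 [ 71. -27.] 91 | 377 177 [ 69. -28.] 91 | 378 177 [ 67. -29.] 91 | 379 177 [ 69. -34.] 89 | 375 178 [ 74. -27.] 87 | 376 178 [ 70. -26.] 89 | 377 178 [ 70. -29.] 88 | 378 178 [ 69. -31.] 88 | 379 178 [ 66. -32.] 88 | 386 178 [ 68. -56.] 79 | 387 178 [ 67. -59.] 78 | 388 178 [ 65. -59.] 79 | 389 178 [ 62. -60.] 80 | 375 179 [ 73. -26.] 85 | 376 179 [ 71. -27.] 85 | 377 179 [ 69. -28.] 86 | 378 179 [ 67. -29.] 87 | 379 179 [ 66. -31.] 86 | 386 179 [ 65. -54.] 78 | 387 179 [ 63. -55.] 78 | 389 179 [ 60. -58.] 79 | 375 180 [ 72. -25.] 83 | 376 180 [ 70. -27.] 83 | 377 180 [ 70. -29.] 83 | 378 180 [ 68. -31.] 83 | 379 180 [ 67. -33.] 82 | 388 180 [ 59. -54.] 78 | 375 181 [ 74. -28.] 79 | 376 181 [ 73. -29.] 79 | 377 181 [ 68. -28.] 81 | 378 181 [ 66. -29.] 82 | 379 181 [ 67. -33.] 80 | 375 182 [ 71. -25.] 78 | 376 182 [ 69. -25.] 80 | [ 495.81300322 -198.17005125  146.59049231]
1.6 [array([146.73631079, 270.7231234 ]), array([152.32619871, 188.31692899])]
1.8 [array([134.62044657, 262.5226655 ]), array([140.00843149, 180.32155178])]
2.0 [array([125.8792136 , 253.48596862]), array([131.11461358, 171.50949545])]
2.2 [array([120.82437579, 243.99005001]), array([125.96152476, 162.24866101])]
```

View pics/k0c.png

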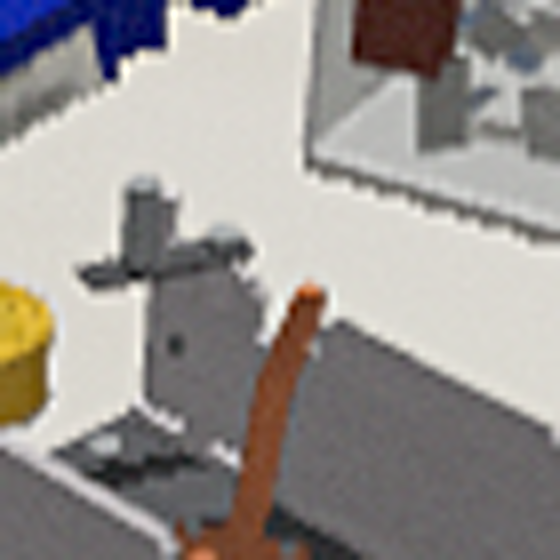

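The pin is at cradle (69,−29), keeper angle ≈1.8. A straight push along cradle direction (−0.81,−0.59) with the tool turned 13° closes it. I'll go behind the pin.

arm_command --rows '[0, 0, 0, 0.57, -0.112, 0, -1, 0, 0, 0, 0.57, -0.112, 0, -1]'

```text
t: 11.0
ee_pos: [540.2, -176.6, 144.7]
orientation: [3.116, 0.4, 0.003]
ft_force: [-1.2, -0.1, 0.9]
width: 0.7
grasp_force: 0.0
```

arm_command --rows '[0, 0, -0.037, 0.57, -0.112, 0, -1, 0, 0, -0.074, 0.57, -0.112, 0, -1, 0, 0, -0.074, 0.57, -0.112, 0, -1, 0, 0, -0.074, 0.57, -0.112, 0, -1]'

```text
t: 11.4
ee_pos: [577.7, -157.5, 144.1]
orientation: [-3.049, -0.751, 0.004]
ft_force: [0.1, -0.0, 0.4]
width: 0.5
grasp_force: 0.0
```

```bash
python3 -c "
from h import *
from scipy.spatial.transform import Rotation as Q
e=ctrl.get_obs(); print(e['ee_pos'],cr(e['ee_pos']),Q.from_rotvec(e['orientation']).as_matrix().T.round(3))"
```

```text
[ 577.66083991 -157.49816987  144.07030599] [86.76751816 -9.66231762] [[ 0.885  0.465 -0.002]
 [ 0.465 -0.885 -0.002]
 [-0.003  0.001 -1.   ]]
```

arm_command --rows '[0, 0, 0, 0, 0, 0.4, -1, 0, 0, 0, 0, 0, 0.65, -1, 0, 0, 0, 0, 0, 0.74, -1, 0, 0, 0, 0, 0, 0.74, -1]'

```text
t: 11.8
ee_pos: [577.7, -157.8, 85.2]
orientation: [-3.049, -0.753, 0.004]
ft_force: [-0.2, 0.2, 0.4]
width: 0.7
grasp_force: 0.0
```

arm_command --rows '[0, 0, 0, -0.04, 0, 0, -1, 0, 0, 0, -0.08, 0, 0, -1, 0, 0, 0, -0.12, 0, 0, -1, 0, 0, 0, -0.16, 0, 0, -1, 0, 0, 0, -0.2, 0, 0, -1]'

```text
t: 12.3
ee_pos: [568.8, -162.4, 87.9]
orientation: [-3.048, -0.751, -0.014]
ft_force: [15.1, 28.0, 0.2]
width: 0.8
grasp_force: 13.2
```

arm_command --rows '[0, 0, 0, -0.04, 0, 0, -1, 0, 0, 0, -0.08, 0, 0, -1, 0, 0, 0, -0.12, 0, 0, -1, 0, 0, 0, -0.16, 0, 0, -1, 0, 0, 0, -0.2, 0, 0, -1]'

```text
t: 12.8
ee_pos: [551.0, -170.8, 86.9]
orientation: [-3.048, -0.757, -0.001]
ft_force: [0.5, 2.6, -0.7]
width: 0.6
grasp_force: 1.2
```

```bash
cat >> h.py <<'E'
def pin(tag):
    im,d=grab('scene',tag); c=cloud('scene',d); X=(c[...,:2]-C0)@R; o=im.astype(int)
    grey=(abs(o[...,0]-o[...,2])<25)
    m=(d>0)&grey&(abs(X[...,0]-55)<32)&(X[...,1]>-66)&(X[...,1]<-15)&(c[...,2]>84)&(c[...,2]<104)
    if m.sum(): print('pin',m.sum(),np.median(X[m],0),np.median(c[m],0))
    e=ctrl.get_obs(); print('TCP cradle',cr(e['ee_pos']),e['ee_pos'],e['ft_force'],e['t'])
    b=im[150:225,345:445,::-1]; cv2.imwrite(f'pics/{tag}c.png',cv2.resize(b,(600,450),interpolation=cv2.INTER_CUBIC))
E
python3 -c "
from h import *
pin('k1')"
```

```text
pin 49 [ 47.30813639 -31.8955617 ] [ 536.06944008 -173.82062267   93.16409508]
TCP cradle [ 62.01448154 -27.65596137] [ 550.56761868 -171.72636022   86.87441365] [0.69110681 1.6708176  0.74646638] 12.85
```

The keeper moved to about 0.95 rad. There was a brief 32 N at first contact and it is light now. Continuing gently.

arm_command --rows '[0, 0, 0, -0.035, 0, 0, -1, 0, 0, 0, -0.07, 0, 0, -1, 0, 0, 0, -0.105, 0, 0, -1, 0, 0, 0, -0.14, 0, 0, -1, 0, 0, 0, -0.175, 0, 0, -1]'

```text
t: 13.35
ee_pos: [539.2, -179.9, 86.6]
orientation: [3.048, 0.756, 0.003]
ft_force: [5.0, -1.5, -1.0]
width: 0.4
grasp_force: 2.4
```

```bash
python3 -c "
from h import *
pin('k2')"
```

```text
pin 49 [ 36.84689924 -43.59533237] [ 523.5966615  -183.94155162   92.72047256]
TCP cradle [ 51.85654869 -37.64496812] [ 539.07294828 -180.142797     86.62762013] [ 3.52586363 -1.45551174 -0.01811833] 13.4
```

arm_command --rows '[0, 0, 0, -0.025, 0, 0, -1, 0, 0, 0, -0.05, 0, 0, -1, 0, 0, 0, -0.07, 0, 0, -1]'

```text
t: 13.7
ee_pos: [535.2, -182.5, 86.8]
orientation: [3.047, 0.756, 0.005]
ft_force: [6.1, -0.0, -0.4]
width: 0.8
grasp_force: 2.6
```

```bash
python3 -c "
from h import *
pin('k3')"
```

```text
pin 46 [ 35.18496359 -49.72980208] [ 520.91710168 -189.86724592   93.05134615]
TCP cradle [ 48.1157229  -40.60041101] [ 534.94433994 -182.52670419   86.78933498] [ 5.01485213 -1.14267552  0.1937048 ] 13.75
```

arm_command --rows '[0, 0, 0, -0.02, 0, 0, -1, 0, 0, 0, -0.035, 0, 0, -1]'

```text
t: 13.95
ee_pos: [533.5, -183.8, 86.9]
orientation: [3.047, 0.756, 0.007]
ft_force: [10.2, -0.8, -3.9]
width: 0.2
grasp_force: 3.9
```

```bash
python3 -c "
from h import *
pin('k4')"
```

```text
pin 48 [ 34.41050037 -53.76102073] [ 519.88173649 -193.72254192   91.89343057]
TCP cradle [ 46.80085952 -42.21492431] [ 533.40998992 -183.93428682   86.93303526] [ 8.26176078 -1.78311682 -1.62120858] 14.0
```

Nearly shut. I'll back off, square the tool to the rail and press the pin straight in −Y to be sure it is at its stop.

arm_command --rows '[0, 0, 0, 0.11, -0.152, 0, -1, 0, 0, 0.05, 0.04, -0.284, 0, -1, 0, 0, 0.1, 0.04, -0.284, 0, -1, 0, 0, 0.15, 0.04, -0.284, 0, -1, 0, 0, 0.2, 0.04, -0.284, 0, -1]'

```text
t: 14.5
ee_pos: [522.0, -160.5, 85.9]
orientation: [-3.135, 0.188, 0.004]
ft_force: [0.1, -1.1, -0.2]
width: 0.2
grasp_force: 0.0
```

arm_command --rows '[0, 0, 0, 0, 0.03, 0, -1, 0, 0, 0, 0, 0.06, 0, -1, 0, 0, 0, 0, 0.09, 0, -1, 0, 0, 0, 0, 0.12, 0, -1]'

```text
t: 14.9
ee_pos: [522.0, -171.2, 86.2]
orientation: [-3.137, 0.176, 0.001]
ft_force: [-0.3, -0.5, -0.1]
width: 0.4
grasp_force: 0.0
```

```bash
python3 -c "
from h import *
pin('k5')"
```

```text
pin 25 [ 32.19917232 -55.57684881] [ 516.8767829  -195.03266498   90.87431162]
TCP cradle [ 33.78755502 -31.54909499] [ 522.07437985 -171.50006174   86.26934093] [-0.43080643 -0.18252421  0.45169215] 14.95
```

arm_command --rows '[0, 0, 0, 0, 0.025, 0, -1, 0, 0, 0, 0, 0.05, 0, -1, 0, 0, 0, 0, 0.075, 0, -1]'

```text
t: 15.25
ee_pos: [521.5, -177.2, 86.3]
orientation: [3.137, -0.178, -0.0]
ft_force: [0.1, 0.5, 0.4]
width: 0.1
grasp_force: 0.0
```

arm_command --rows '[0, 0, 0, 0, 0.02, 0, -1, 0, 0, 0, 0, 0.03, 0, -1]'

```text
t: 15.45
ee_pos: [521.3, -179.6, 86.3]
orientation: [3.136, -0.179, 0.0]
ft_force: [-0.6, -0.2, 0.1]
width: 0.6
grasp_force: 0.0
```

```bash
python3 -c "
from h import *
pin('k6')"
```

```text
pin 9 [ 24.04610545 -41.53872564] [ 510.57355235 -179.87228186   90.08924169]
TCP cradle [ 34.12133022 -39.6582212 ] [ 521.23294503 -179.572318     86.29355881] [-0.88505179 -0.36308384  0.49307523] 15.5
```

arm_command --rows '[0, 0, 0, 0, 0.012, 0, -1, 0, 0, 0, 0, 0.025, 0, -1]'

```text
t: 15.7
ee_pos: [521.1, -181.4, 86.3]
orientation: [-3.137, 0.178, 0.0]
ft_force: [-0.8, 0.2, -0.2]
width: 0.3
grasp_force: 0.0
```

arm_command --rows '[0, 0, 0, 0, 0.012, 0, -1, 0, 0, 0, 0, 0.025, 0, -1]'

```text
t: 15.9
ee_pos: [520.8, -183.0, 86.3]
orientation: [-3.136, 0.179, 0.0]
ft_force: [1.7, 5.3, 0.7]
width: 0.5
grasp_force: 2.9
```

arm_command --rows '[0, 0, 0, 0, 0.01, 0, -1, 0, 0, 0, 0, 0.02, 0, -1]'

```text
t: 16.1
ee_pos: [520.7, -183.4, 86.3]
orientation: [-3.134, 0.18, 0.0]
ft_force: [1.6, 12.2, 2.1]
width: 0.7
grasp_force: 6.3
```

Force rises without any motion, so the keeper is at its stop. I'll retreat and check.

arm_command --rows '[0, 0, 0, 0, -0.2, 0, -1, 0, 0, 0, 0, -0.2, -0.4, -1, 0, 0, 0, 0, -0.2, -0.9, -1, 0, 0, 0, 0, -0.2, -0.9, -1]'

```text
t: 16.5
ee_pos: [525.6, -169.5, 162.9]
orientation: [3.134, -0.178, 0.012]
ft_force: [-0.7, -0.6, 0.1]
width: 0.6
grasp_force: 0.0
```

arm_command --rows '[0, 0, 0, -0.9, -0.3, -0.5, -1, 0, 0, 0, -0.9, -0.3, -0.5, -1, 0, 0, 0, -0.9, -0.3, -0.5, -1, 0, 0, 0, -0.9, -0.3, -0.5, -1]'

```text
t: 16.9
ee_pos: [453.9, -136.8, 198.5]
orientation: [3.136, -0.178, 0.002]
ft_force: [0.8, 0.1, 0.9]
width: 0.3
grasp_force: 0.0
```

```bash
python3 -c "
from h import *
pin('k7'); prof('k8')
for th in(0,.1,.2): print(th,[(proj('scene',[*wd(63-27*np.cos(th),-55+27*np.sin(th)),z])-[345,150])*6 for z in(76,102)])"
```

```text
pin 39 [ 34.19701045 -54.03967354] [ 519.22982008 -193.81378525   93.53484834]
TCP cradle [-38.17862515  -7.28256783] [ 454.36974902 -137.08962157  198.27557291] [ 0.49165282 -0.39932039 -1.33133207] 16.95
-70 4 [ 36. -62.] z [59. 61. 62.]
-60 10 [ 32. -53.] z [61. 62. 64.]
-50 12 [ 27. -45.] z [60. 62. 63.]
-40 15 [ 20. -36.] z [28. 61. 63.]
40 13 [-29.  46.] z [53. 61. 62.]
50 16 [-35.  56.] z [59. 61. 63.]
60 16 [-40.  64.] z [60. 61. 63.]
70 18 [-46.  74.] z [60. 61. 62.]
80 17 [-51.  85.] z [59. 61. 62.]
90 10 [-53.  91.] z [57. 59. 63.]
TCP cradle [-38.05752598  -7.38389647] [ 454.47493614 -137.20738477  198.02593095] [-0.02163105 -0.35465462 -0.59407939] 17.0
0 [array([306.11874525, 207.7278619 ]), array([311.91323305, 145.75443537])]
0.1 [array([300.84255245, 210.0221052 ]), array([306.56615523, 147.996256  ])]
0.2 [array([295.05708174, 212.01605242]), array([300.70085407, 149.94534692])]
```

View pics/k7c.png

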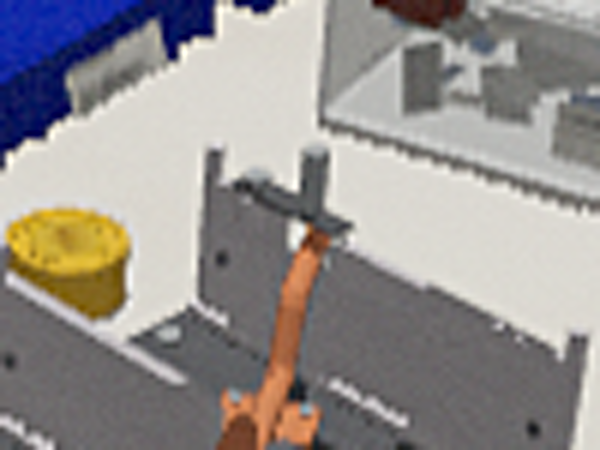

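The keeper bar lies along the rail over the notch, with the pin top at (315,150), which matches the prediction for angle 0. The pipe is seated at both ends and the robot is clear.

```bash
python3 -c "
from workcell import ctrl
print(ctrl.close_job())"
```

```text
the job is handed in; nothing more can be done
None
```

The job is handed in after about 17 s: both pipe ends are down in their notches, the keeper is shut against its stop, and the other things were left where they were; the only hard contact was about 32 N at the wrist when the finger first met the keeper pin.

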